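# Zero the coffee grinder and set its grind lever

### The job

Zero the coffee grinder, then set the grind: swing its lever to the left (seen from where you stand) until you feel the burrs inside meet and the lever bears on them firmly but without being forced, then swing it back to the right until it stands over the red marker on the scale, and let go. Leave the marker and the other things on the worktop where they are.

Things in the scene. Friction and masses are not known exactly. Their poses are not given: they have to be found in the camera images.
- grinder: Coffee grinder, 242 mm wide, 322 mm high, fixed to the worktop. Origin: centre of its underside, on its upright axis; its -x axis is its front (middle of the scale), z up. Grey base (radius 78 mm) with an amber bin in front, round white scale plate with black ticks (radius 121 mm, top at height 83 mm), steel collar, grey neck (radius 46 mm), black hopper with steel lid.
- hopper (a point): Axis point at the upper rim of the black funnel-shaped hopper, height 285 mm. It overhangs the lever: radius 46 mm at height 168 mm, 75 mm at 196 mm, 111 mm at 285 mm; steel lid of radius 114 mm up to 303 mm. A gripper pointing straight down at the grip would strike it: come in tilted 30 to 40 degrees, leaning outward from the axis, towards the robot (for every lever position).
- axis (a point): Point on the grinder's upright axis, 128 mm above the worktop, level with the middle of the lever's grip; the lever swings about this axis.
- collar: Steel collar in which the lever turns (radius 60 mm, height 83 to 121 mm; fixed to the grinder, same origin and axes). It hides the burrs, which stop the lever: the lever meets them somewhere between joint lever = -0.20 and -0.55, a place that changes each time, cannot be seen and must be felt.
- burrs (a point): Point on the axis at height 100 mm, inside the collar (does not show where the burrs meet). Once met, the burrs give like a stiff spring: about 4 N at the grip for each further mm of the grip's path. Bearing on them with 5 to 15 N at the grip (on top of the lever's friction) for half a second is right; over 24 N is forcing.
- lever (a joint): Angle of the grind lever about the upright axis (rad). 0: it points along the grinder's front (-x of the grinder); positive: anticlockwise seen from above, so the grip goes to the right as seen by the robot; negative: to the left. Range -0.75 to 0.65. Needs about 2.5 N at the grip to move and stays where it is left.
- grip (a point): Middle of the usable part of the lever's grip: an upright blue cylinder 24 mm in diameter, standing 110 mm from the axis, from height 94 to 150 mm above the worktop (this point: 128 mm). It is joined to the hub by a flat steel arm 12 mm wide, its top at height 106 mm. The point turns with the lever.
- marker (a joint): Angle of the red marker about the same axis, same zero and sense as joint lever; the lever stands over the marker when the two are equal. Stiff (9 N to shift); it is to be left where it is.
- mark (a point): Top of the red marker (22 x 8 mm tab clipped on the rim of the scale plate), 110 mm from the axis, height 87 mm; right below point grip when the lever is set.
- mug_2: Grey mug, 82x113x97 mm, bystander; origin at the underside.
- jar_coffee: Coffee jar with pale lid, 98 mm across, 150 mm high, bystander; origin at the underside.
- lemon_1: Lemon, 80x57x56 mm, bystander; origin at the underside.
- black_bowl: Black bowl, 144 mm across, 68 mm high, bystander; origin at the underside.
- teaspoon: Metal teaspoon, 132x26x9 mm, lying on the worktop in front of the grinder, bystander; origin at the underside.

How it is judged:
On the way:
1. The lever bears on the burrs inside the collar (contact force between lever and collar above 6 N), for 0.2 s.
At the end, for the whole second after the job is handed in: After the burrs have been felt, the lever stands at rest over the red marker (grip and mark within 7 mm of each other seen from above) (horizontal distance between grip and mark below 0.007 m and velocity of joint lever between -0.02 and 0.02 rad/s); the robot touches nothing.
It fails at once if The burrs are forced (more than 55 N on them, some 25 N at the grip) (contact force between lever and collar above 55 N).
It fails at once if The red marker is shifted (more than 5 mm) (distance of mark from where it was at the start of the episode above 0.005 m).
It fails at once if Another thing on the worktop is pushed away (more than 25 mm) (distance of any of mug_2, jar_coffee, lemon_1, black_bowl, teaspoon from where it was at the start of the episode above 0.025 m).
It also fails if it takes over 72 s, if anything falls off the work surface, if the arm or the gripper's body presses on something with over 40 N, if the wrist force passes 120 N, or if a joint passes its speed limit or range.

### The arm

A 7-joint arm with a two-finger parallel gripper is mounted at the origin on a cart in front of the work surface, level with it; the furniture and walls round the work are solid. World frame = base frame: x ahead of the robot, y to its left, z up, the work surface at z = 0. Lengths are in m, angles in rad, forces in N, time in s.
With the tool pointing down it reaches from about 0.4 to 0.85 m from the base axis. Payload 6.9 kg.
Tool frame: the origin (TCP) lies midway between the tips of the shut fingers; the grasp point (between the pads) lies behind it (ctrl.pinch_z is the z of the grasp point in the tool frame, in m); z points along the fingers, y is the line along which they close (so a half turn about z gives the same grasp; the last joint's range is limited). The gripper opens to 85 mm and grips with 20 to 120 N. Pads are 22 mm wide; open, the fingers measure 114 mm over their backs; the gripper's body (76 mm by 85 mm) begins 54 mm behind the grasp point. The pads swing forward as they close: fully open they stand 13 mm farther back than shut.
Start: joints at [1.431, 0.507, -0.238, 1.5, 0.126, 1.149, -0.155], TCP at [0.152, -0.606, 0.231] pointing down, gripper open.
Joint ranges: [-3.08, 3.08], [-0.24, 2.05], [-1.43, 1.35], [0, 2.5], [-1.52, 4.66], [0.17, 1.96], [-2.89, 2.89]. Speed limits (rad/s): [2.39, 2.39, 3.14, 3.14, 3.14, 3.14, 3.14].

### API

Orientations are given as a unit quaternion [w, x, y, z].
In Python, from station import ctrl, get_state, vision, ticket, models gives the robot as it stands. Calls block until the motion is done:
- ctrl.movep(position, orientation): joint-space move of the TCP to a pose.
- ctrl.movel(position, frame=None, max_speed=0.15): straight line of the TCP; frame=None keeps the orientation; max_speed is the mean speed in m/s.
- ctrl.set_joints(angles): joint-space move.
- ctrl.ungrasp() and ctrl.close_gripper(force=None): open the fingers fully, or close them until they stop; force is the grip in N (None keeps the last).
- ctrl.pause(seconds).
- ctrl.ik(position, orientation): joint angles nearest the present ones, or None.
- get_state(): the state.
- vision.grab_frame(name): name is "scene" or "side" or "wrist"; returns (picture, depth): 400x640x3 uint8, blue, green, red; 400x640 float32, m along the optical axis (not along the pixel's ray), 0 where there is no reading.
- vision.camera_info(name): a dict with "mtx" (3x3 intrinsics, pixels), "R" (3x3) and "t" (3): a world point X has camera coordinates R X + t; the wrist camera has in their place "hand_eye" (4x4, takes a point from camera to tool coordinates, whose origin is the TCP and whose axes are the flange's). Camera axes: x right, y down, z forward; pixel columns grow to the right and rows downward; lengths in m; the calibration is good to about 2 mm. A picture is of the moment at which its call begins: read the wrist's pose just before it. camera_info takes no time and is no camera call.
A pose or a line that the arm cannot do raises ctrl.Unreachable and nothing moves.
- ticket.close_job(): hands the job in, once; it reports no verdict.
Trained networks look in the newest picture that a camera, given by its name, has taken for a name from the list of things; names that differ only in an ending like _2 or _b are one class to them, and where a whole thing is asked for, a point or a joint stands for the part that bears it (a point fixed in the world has none). Each returns a list of dicts, best first, with "p" (0 to 1); they miss things now and then, are a little off and sometimes report something else, mostly with a low value. They report only what shows in the picture. A call takes as long as a camera call.
- models.recognise(camera, target): "point" ([column, row] in pixels, amid what is visible of it).
- models.masks_of(camera, target): "mask" (400x640 bool, what is visible of it) and "point" ([column, row] in pixels, amid what is visible of it).
The state is a dict: "time": time; "qpos": joint angles; "qd": joint speeds; "tau": joint torques, N m; "tcp_pos": TCP position; "eef_rot": TCP orientation; "contact_force": force on the tool from outside, world axes, zero at the start; "wrist_torque": the same for the moment, N m; "width": finger opening in m.
Only numpy, scipy, OpenCV 4.12 (cv2) and the standard library are available. Lean on these libraries where they do the work, as an engineer would, in place of code of your own. Each camera call takes 0.05 s, during which the arm holds its last target. There are 200 camera calls.

## Working session

There is one attempt and no reset: what is moved stays moved. The work goes in short steps, each a Python script; the robot and the scene stay as the last script left them, time stands still between calls to the robot, and variables do not carry over. Pictures are saved under pics/ and viewed, on a budget of 10 in all, crops included, one or two more only if the job needs it, and the job is handed in when it is done.

```bash
ls; mkdir -p pics; cat > h.py <<'E'
import numpy as np, cv2
from station import ctrl, get_state, vision, ticket, models
def cam(n):
    c=vision.camera_info(n); return [np.array(c[k]) for k in("mtx","R","t")]
def deproj(n,px,d):
    K,R,t=cam(n); p=np.linalg.inv(K)@np.array([px[0],px[1],1.])*d
    return R.T@(p-t)
def atz(n,px,z):
    K,R,t=cam(n); r=R.T@np.linalg.inv(K)@np.array([px[0],px[1],1.]); o=-R.T@t
    return o+r*(z-o[2])/r[2]
E
python3 - <<'E'
from h import *
print(get_state(), ctrl.pinch_z)
ims=[]
for n in("scene","side"):
    im,d=vision.grab_frame(n); cv2.imwrite(f"pics/{n}.png",im); np.save(f"pics/{n}_d.npy",d)
    K,R,t=cam(n); print(n,"cam at",(-R.T@t).round(3))
    for T in("grinder","hopper","collar","lever","grip","marker","mark","mug_2","jar_coffee","lemon_1","black_bowl","teaspoon"):
        r=models.recognise(n,T)
        for q in r[:2]:
            c,w=np.round(q["point"]).astype(int); dd=d[w,c]
            print(n,T,round(q["p"],2),np.round(q["point"],1),deproj(n,q["point"],dd).round(3) if dd>0 else None)
E
```

```text
pics
{'time': 0.0, 'qpos': array([ 1.43048892,  0.50833225, -0.23749118,  1.50115698,  0.12569685,
        1.14888208, -0.15479401]), 'qd': array([ 1.00564712e-04, -1.40840514e-03, -7.29701443e-04,  8.81665221e-04,
       -1.55626374e-07,  1.32271468e-03,  3.45838816e-04]), 'tau': array([-9.66519874e-04, -6.20605445e+01, -2.18700349e+00, -2.49656904e+01,
        1.27501774e-02,  1.20365666e-02,  1.92257977e-05]), 'tcp_pos': array([ 0.15187107, -0.60574234,  0.23042364]), 'eef_rot': array([-8.85825918e-04,  9.92456727e-01,  1.22592183e-01, -1.33309761e-04]), 'contact_force': array([-0.45278625,  0.40543355, -0.06475884]), 'wrist_torque': array([-0.0513898 , -0.02132878, -0.0122593 ]), 'width': 0.08513003176529105} -0.0187
scene cam at [0.021 0.053 1.222]
scene grinder 0.59 [355.9 177.7] [ 0.571 -0.109  0.303]
scene hopper 0.66 [355.3 181.9] [ 0.56  -0.106  0.3  ]
scene collar 0.85 [350.3 210.5] [ 0.567 -0.107  0.119]
scene collar 0.63 [184.6 271.9] [0.462 0.419 0.013]
scene grip 0.62 [358.1 221.2] [ 0.514 -0.12   0.151]
scene mark 0.17 [358.4 222.4] [ 0.513 -0.121  0.146]
scene mug_2 
[... 298 characters left out ...]
6.2] [0.383 0.073 0.002]
side cam at [-0.064  0.899  0.937]
side grinder 0.8 [330.6 182.2] [ 0.581 -0.055  0.204]
side hopper 0.85 [330.5 175.8] [ 0.578 -0.049  0.235]
side hopper 0.31 [278.1 307.6] [0.477 0.366 0.017]
side collar 0.65 [329.2 196.7] [ 0.599 -0.073  0.124]
side lever 0.49 [349.3 200.6] [ 0.541 -0.125  0.1  ]
side grip 0.71 [345.5 198.7] [ 0.557 -0.123  0.104]
side grip 0.43 [333.3 194.8] [ 0.592 -0.09   0.126]
side mug_2 0.77 [389.3 185.3] [ 0.48  -0.341  0.079]
side jar_coffee 0.74 [362.  174.3] [ 0.619 -0.354  0.077]
side lemon_1 0.82 [271.1 284.4] [0.536 0.329 0.046]
side black_bowl 0.84 [279.  307.1] [0.475 0.364 0.019]
side teaspoon 0.63 [356.1 268.3] [0.38  0.078 0.002]
```

```bash
python3 - <<'E'
import cv2,numpy as np
a=cv2.imread("pics/scene.png")[130:310,260:480]; b=cv2.imread("pics/side.png")[120:300,250:470]
f=lambda x:cv2.resize(x,None,fx=1.8*1.0,fy=1.8,interpolation=cv2.INTER_CUBIC)
s=cv2.resize(cv2.imread("pics/scene.png"),(396,248))
r=cv2.resize(cv2.imread("pics/side.png"),(396,248))
cv2.imwrite("pics/v1.png",np.vstack([np.hstack([f(a),f(b)]),np.hstack([s,r])]))
E
```

```text
(no output)
```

View pics/v1.png

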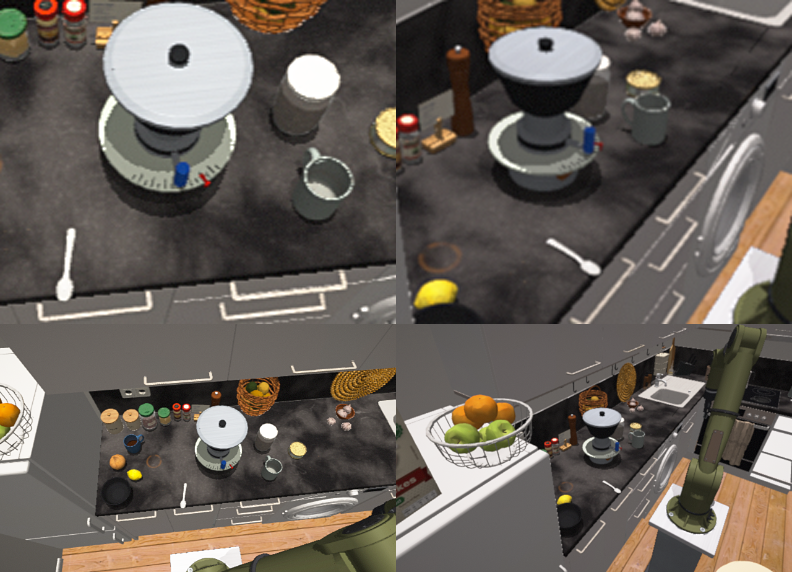

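The scene view shows the blue grip at about (361,227), with the red marker to its right at about (374,230). I'll measure the axis from the lid and plate, and the two angles from colour.

```bash
python3 - <<'E'
from h import *
from scipy.optimize import least_squares
for n in("scene","side"):
    im=cv2.imread(f"pics/{n}.png"); d=np.load(f"pics/{n}_d.npy"); K,R,t=cam(n)
    v,u=np.mgrid[:400,:640]; P=np.stack([u*d,v*d,d],-1)@np.linalg.inv(K).T; P=(P-t)@R
    near=(np.hypot(P[...,0]-.6,P[...,1]+.09)<.2)&(d>0)
    lid=near&(P[...,2]>.288)&(P[...,2]<.318)
    q=P[lid][:,:2].astype(np.float32); c,r=cv2.minEnclosingCircle(q); print(n,"lid minEnc",np.round(c,4),round(r,4),"mean",q.mean(0),"z med",np.median(P[lid][:,2]))
    # contour of lid mask, reprojected at z=.303, fit circle r=.114
    m=lid.astype(np.uint8); cs,_=cv2.findContours(m,0,1); cc=max(cs,key=cv2.contourArea)[:,0]
    W=np.array([atz(n,p,.303)[:2] for p in cc]); 
    s=least_squares(lambda x:np.hypot(*(W-x[:2]).T)-x[2],[.6,-.09,.114],loss="soft_l1",f_scale=.003); print("  lid fit",s.x.round(4))
    pl=near&(abs(P[...,2]-.083)<.006); q=P[pl][:,:2]
    h=cv2.convexHull(q.astype(np.float32))[:,0]
    near_side=h[(h-np.array([.6,-.09]))@ (np.array([0.021,.053]) - [.6,-.09] if n=="scene" else np.array([-.064,.9])-[.6,-.09])>0]
    s2=least_squares(lambda x:np.hypot(*(near_side-x).T)-.121,[.6,-.09],loss="soft_l1",f_scale=.003);print("  plate fit",s2.x.round(4),len(near_side))
    b,g,rr=[im[...,i].astype(int) for i in range(3)]
    red=near&(rr>110)&(g<60)&(b<70)&(P[...,2]>.07)&(P[...,2]<.1); print("  red",red.sum(),P[red].mean(0).round(4), "px",u[red].mean(),v[red].mean(),"atz",atz(n,(u[red].mean(),v[red].mean()),.087).round(4))
    bl=near&(b>100)&(rr<70)&(b>g+40); print("  blue",bl.sum(),P[bl].mean(0).round(4),"z",P[bl][:,2].min(),P[bl][:,2].max(),"px",u[bl].mean(),v[bl].mean())
    top=bl&(P[...,2]>.145); print("  bluetop",top.sum(),P[top].mean(0).round(4))
    for T in("marker","mark","lever"):
        for qq in models.masks_of(n,T)[:1]: print("  ",T,qq["p"],qq["point"],qq["mask"].sum())
E
```

```text
scene lid minEnc [ 0.6196 -0.1218] 0.1155 mean [ 0.60935485 -0.12053736] z med 0.3009663667809591
  lid fit [ 0.6121 -0.1207  0.1118]
  plate fit [ 0.6187 -0.123 ] 19
  red 12 [ 0.5114 -0.1735  0.0847] px 373.4166666666667 229.58333333333334 atz [ 0.5104 -0.173   0.087 ]
  blue 46 [ 0.5088 -0.1286  0.1441] z 0.07904421206222577 0.15273611407111928 px 361.0217391304348 223.54347826086956
  bluetop 40 [ 0.5087 -0.1283  0.1483]
   marker 0.51 [361.0, 219.7] 166
   lever 0.79 [354.9, 224.4] 134
side lid minEnc [ 0.6189 -0.1232] 0.1157 mean [ 0.60828334 -0.10344966] z med 0.3034703038092665
  lid fit [ 0.6119 -0.1084  0.1147]
  plate fit [ 0.6223 -0.1234] 19
  red 2 [ 0.5097 -0.1758  0.0891] px 363.0 199.5 atz [ 0.511  -0.1784  0.087 ]
  blue 16 [ 0.5095 -0.1276  0.1502] z 0.14284086013864988 0.15364870845716103 px 357.4375 192.0625
  bluetop 15 [ 0.5099 -0.1275  0.1507]
   marker 0.21 [332.7, 175.0] 4250
   lever 0.73 [349.0, 200.6] 254
```

```bash
cat >> h.py <<'E'
from scipy.spatial.transform import Rotation as Ro
A=np.array([.6195,-.1225]); TILT=np.radians(35)
def pose(th,r=.110,z=.128,back=0.,up=0.,flip=1):
    """TCP pose with grasp point at lever angle th (from world -x), retreated by back along the tool"""
    c,s=np.cos(th),np.sin(th)
    tz=np.array([c*np.sin(TILT),s*np.sin(TILT),-np.cos(TILT)]); ty=flip*np.array([s,-c,0.]); tx=np.cross(ty,tz)
    q=Ro.from_matrix(np.c_[tx,ty,tz]).as_quat()[[3,0,1,2]]
    p=np.array([A[0]-r*c,A[1]-r*s,z+up])-tz*(ctrl.pinch_z+back)
    return p,q
E
python3 - <<'E'
from h import *
for f in(1,-1):
    for th in(-.6,-.3,.05,.45,.55):
        print(f,th,*[None if (j:=ctrl.ik(*pose(th,back=b,flip=f))) is None else np.round(j,2) for b in(0,.12)])
E
```

```text
1 -0.6 [-0.45  0.46  0.35  2.37  2.02  0.29  1.97] [-1.23  0.34  1.17  2.35  0.45  0.21 -2.75]
1 -0.3 [ 0.2   0.41 -0.24  2.47  2.44  0.41  2.02] None
1 0.05 [ 0.92  0.51 -0.83  2.43  2.51  0.32  2.56] [ 0.99  0.13 -0.63  2.41 -1.24  0.18  0.05]
1 0.45 [ 1.05  0.56 -0.68  2.22 -0.99  0.18  0.34] [ 1.3   0.34 -0.75  2.17 -0.66  0.5   0.05]
1 0.55 [ 1.13  0.61 -0.78  2.15 -0.48  0.24 -0.05] [ 1.3   0.39 -0.74  2.09 -0.56  0.58  0.05]
-1 -0.6 [-0.2   0.44 -0.    2.37  1.83  0.44 -0.98] [ 0.66  0.4  -1.37  2.33  1.28  1.02 -0.58]
-1 -0.3 [ 0.42  0.44 -0.55  2.46  2.2   0.51 -0.89] [ 1.09  0.21 -1.33  2.45  1.47  0.48 -0.22]
-1 0.05 [ 1.12  0.67 -1.22  2.43  2.02  0.54 -0.09] [-0.5   0.23  1.15  2.43 -1.46  0.57 -2.79]
-1 0.45 [ 0.6   0.49 -0.03  2.23 -1.42  0.51 -2.37] [ 0.6   0.28  0.16  2.18 -1.03  0.73 -2.7 ]
-1 0.55 [ 0.61  0.51  0.01  2.16 -1.27  0.59 -2.42] [ 0.62  0.33  0.18  2.1  -0.96  0.83 -2.66]
```

The IK answers jump between branches near joint limits. I'll fit a kinematic model from IK samples, with no motion, so I can pick a consistent branch (j5 near π).

```bash
cat > kin.py <<'E'
import numpy as np
from scipy.spatial.transform import Rotation as Ro
AX=np.array([[0,0,1],[0,1,0]]*3+[[0,0,1]],float)
def fk(x,q):
    """x: 7 signs*offset translations(8x3) + tool rotvec(3); vectorised over q (N,7)"""
    sg=x[:7]; P=x[7:31].reshape(8,3); N=len(q); R=Ro.identity(N); p=np.zeros((N,3))+P[0]
    for i in range(7):
        R=R*Ro.from_rotvec(np.outer(q[:,i]*sg[i],AX[i])); p=p+R.apply(P[i+1])
    return p,R*Ro.from_rotvec(np.tile(x[31:34],(N,1)))
E
python3 - <<'E'
from h import *; import kin, itertools, time
from scipy.optimize import least_squares
rng=np.random.default_rng(0); t0=time.time(); s=get_state(); Q=[s["qpos"]];PP=[s["tcp_pos"]];RR=[s["eef_rot"]]
while len(Q)<70 and time.time()-t0<150:
    p=np.array([rng.uniform(.3,.65),rng.uniform(-.5,.4),rng.uniform(.15,.5)])
    q=(Ro.from_rotvec(rng.normal(0,.45,3))*Ro.from_quat([1,0,0,0])*Ro.from_rotvec([0,0,rng.uniform(-1.5,1.5)])).as_quat()[[3,0,1,2]]
    j=ctrl.ik(p,q)
    if j is not None: Q.append(j);PP.append(p);RR.append(q)
Q=np.array(Q);PP=np.array(PP);Rt=Ro.from_quat(np.array(RR)[:,[1,2,3,0]]); print(len(Q),time.time()-t0, get_state()["time"])
best=None
for sg in itertools.product((1,-1),repeat=4):
  for rz in(0,np.pi/2,np.pi,-np.pi/2):
    S=[sg[0],1,sg[1],1,sg[2],1,sg[3]]
    rv=np.array([0,0,rz])
    x=np.r_[S,np.zeros(24),rv]
    _,R=kin.fk(x,Q); e=(R.inv()*Rt).magnitude().mean()
    if best is None or e<best[0]: best=(e,x)
print("rot err",best[0],best[1][:7],best[1][31:])
x0=best[1].copy(); x0[7:31].reshape(8,3)[:,2]=[0.2,.1,.2,.2,.2,.2,.0,.2]
def f(y):
    x=np.r_[x0[:7],y]; p,R=kin.fk(x,Q); return np.r_[(p-PP).ravel(),.3*(R.inv()*Rt).as_rotvec().ravel()]
r=least_squares(f,x0[7:]); x=np.r_[x0[:7],r.x]; np.save("kin.npy",x)
p,R=kin.fk(x,Q); print("pos err",np.abs(p-PP).max(),"rot",(R.inv()*Rt).magnitude().max()); print(x[7:].round(3))
E
```

```text
70 2.593423843383789 1.6
rot err 7.422662283401895e-12 [-1.  1. -1.  1. -1.  1. -1.] [0.         0.         1.57079633]
pos err 7.767514409451337e-11 rot 1.1019467218846339e-10
[-0.     0.     3.661 -0.    -0.039 -3.417 -0.     0.034  0.263 -0.
 -0.037  0.315 -0.     0.019  0.169  0.     0.018  0.213 -0.    -0.018
  0.074  0.    -0.     0.286  0.     0.     1.571]
```

The model is exact. Now I'll plan a continuous joint path over the swing and the approach.

```bash
cat >> h.py <<'E'
import kin
from scipy.optimize import least_squares
X=np.load("kin.npy")
LO=np.array([-3.08,-.24,-1.43,0,-1.52,.17,-2.89]); HI=np.array([3.08,2.05,1.35,2.5,4.66,1.96,2.89])
def myik(p,q,seed,ref=None,w=2e-3):
    ref=seed if ref is None else ref; Rg=Ro.from_quat(np.array(q)[[1,2,3,0]])
    def f(j):
        a,R=kin.fk(X,j[None]); return np.r_[(a[0]-p)*10,(R.inv()*Rg).as_rotvec()[0]*3,w*(j-ref)]
    lo,hi=LO+.03,HI-.03
    j=least_squares(f,np.clip(seed,lo+1e-3,hi-1e-3),bounds=(lo,hi)).x
    j=least_squares(lambda y:np.r_[f(y)[:6],1e-5*(y-j)],j,bounds=(lo,hi)).x
    return j,np.abs(f(j)[:6]).max()
E
python3 - <<'E'
from h import *
import h
for tl in (32,36):
  h.TILT=np.radians(tl)
  for f in(1,-1):
   for ref in ([.23,.4,0,2.35,3.14,.4,0.],[.9,.4,-.7,2.35,2.4,.4,0.],[-.5,.4,.7,2.35,3.9,.4,0.]):
    ref=np.array(ref);print(tl,f,ref)
    seed=ref
    for th in(.05,-.3,-.6,.05,.3,.55):
        if th==.05: seed=ref
        j,e=myik(*pose(th,flip=f),seed,ref); seed=j
        j2,e2=myik(*pose(th,back=.1,up=.02,flip=f),j)
        if e<2e-3: print("  ",th,j.round(2),"%.0e"%e,"| back",j2.round(2),"%.0e"%e2)
E
```

```text
32 1 [0.23 0.4  0.   2.35 3.14 0.4  0.  ]
   0.05 [0.26 0.4  0.09 2.39 4.07 0.3  0.98] 2e-12 | back [ 0.48  0.14 -0.12  2.43  4.63  0.2   0.44] 2e-01
   -0.3 [-0.33  0.44  0.53  2.43  3.57  0.25  0.91] 3e-11 | back [-1.01  0.28  1.27  2.45  4.63  0.2  -0.11] 2e-01
   -0.6 [-0.8   0.63  0.99  2.34  4.38  0.2  -0.35] 7e-09 | back [-1.14  0.49  1.32  2.42  4.63  0.2  -0.55] 3e-01
   0.05 [0.26 0.4  0.09 2.39 4.07 0.3  0.98] 2e-12 | back [ 0.48  0.14 -0.12  2.43  4.63  0.2   0.44] 2e-01
32 1 [ 0.9   0.4  -0.7   2.35  2.4   0.4   0.  ]
   0.05 [ 0.48  0.4  -0.22  2.39  3.69  0.2   1.36] 2e-09 | back [ 0.48  0.14 -0.12  2.43  4.63  0.2   0.44] 2e-01
   -0.3 [-0.15  0.4   0.25  2.43  3.02  0.22  1.46] 8e-11 | back [-1.01  0.28  1.27  2.45  4.63  0.2  -0.11] 2e-01
   -0.6 [ 0.31  0.49 -0.68  2.33  1.59  0.71  2.42] 3e-12 | back [ 0.41  0.23 -0.83  2.27  1.11  0.71  2.85] 1e-10
   0.05 [ 0.48  0.4  -0.22  2.39  3.69  0.2   1.36] 2e-09 | back [ 0.48  0.14 -0.12  2.43  4.63  0.2   0.44] 2e-01
32 1 [-0.5   0.4   0.7   2.35  3.9   0.4   0.  ]
   0.05 [-0.19  0.51  0.75  2.4   4.4   0.61  0.67] 1e
[... 4925 characters left out ...]
  0.2   0.4 ] 3e-11 | back [ 1.63  0.49 -1.4   2.27  0.4   0.27  1.89] 6e-10
   0.55 [ 1.41  0.93 -1.4   2.16  1.12  0.48  1.52] 3e-10 | back [ 1.62  0.67 -1.4   2.08  0.31  0.53  2.28] 2e-11
36 -1 [-0.5   0.4   0.7   2.35  3.9   0.4   0.  ]
   0.05 [ 0.47  0.42 -0.16  2.45  3.62  0.35 -1.68] 2e-10 | back [ 0.79  0.14 -0.42  2.44  4.63  0.2  -2.68] 6e-02
   -0.6 [-0.6   0.51  0.56  2.39  2.37  0.22 -1.53] 6e-12 | back [-0.56  0.18  0.26  2.34  1.15  0.48 -0.35] 2e-10
   0.05 [ 0.47  0.42 -0.16  2.45  3.62  0.35 -1.68] 2e-10 | back [ 0.79  0.14 -0.42  2.44  4.63  0.2  -2.68] 6e-02
   0.3 [ 0.12  0.53  0.59  2.34  4.56  0.76 -2.25] 2e-12 | back [ 1.32  0.31 -0.89  2.4   4.63  0.2  -2.31] 2e-01
```

```bash
cat >> h.py <<'E'
def pose2(th,al,tl,back=0.,up=0.,z=.128,r=.110,flip=-1):
    """like pose, but tool azimuth al and tilt tl (deg) independent of lever angle th"""
    t=np.radians(tl); c,s=np.cos(al),np.sin(al)
    tz=np.array([c*np.sin(t),s*np.sin(t),-np.cos(t)]); ty=flip*np.array([s,-c,0.]); tx=np.cross(ty,tz)
    q=Ro.from_matrix(np.c_[tx,ty,tz]).as_quat()[[3,0,1,2]]
    return np.array([A[0]-r*np.cos(th),A[1]-r*np.sin(th),z+up])-tz*(ctrl.pinch_z+back),q
def chain(poses,seed,ref=None,w=2e-3):
    out=[];E=0
    for p,q in poses:
        seed,e=myik(p,q,seed,ref if not out else None,w); E=max(E,e); out.append(seed)
    return np.array(out),E
E
python3 - <<'E'
from h import *
ref0=np.array([.9,.4,-.7,2.35,2.4,.4,0.])
for tl in(30,32,34):
  for d in(0,.15,.3):
   for ref in (ref0,np.array([.6,.4,-.4,2.35,1.6,.5,0.]),np.array([1.2,.5,-1.1,2.35,1.4,.4,0.4])):
    ths=np.arange(.05,-.601,-.025); a,e1=chain([pose2(t,t+d,tl) for t in ths],ref,ref)
    g=np.arange(.05,.56,.025); b,e2=chain([pose2(t,t+d,tl) for t in g],a[0])
    c,e3=chain([pose2(.05,.05+d,tl,back=k) for k in np.arange(0,.101,.005)],a[0])
    o,e4=chain([pose2(.45,.45+d,tl,back=k) for k in np.arange(0,.101,.005)],b[16])
    m=lambda x:np.minimum(x-LO,HI-x).min().round(2)
    st=lambda x:np.abs(np.diff(x,axis=0)).max().round(2)
    print(tl,d,"err %.0e %.0e %.0e %.0e"%(e1,e2,e3,e4),"margin",m(a),m(b),m(c),m(o),"step",st(a),st(b),st(c),st(o),a[0].round(2))
E
```

```text
30 0 err 1e-10 7e-11 7e-11 4e-13 margin 0.03 0.03 0.03 0.03 step 0.03 0.12 0.07 0.04 [ 0.86  0.47 -0.76  2.36  2.04  0.2  -0.14]
30 0 err 9e-11 9e-11 9e-11 4e-13 margin 0.06 0.03 0.03 0.03 step 0.03 0.12 0.07 0.04 [ 0.9   0.49 -0.82  2.36  1.96  0.23 -0.07]
30 0 err 2e-11 2e-11 2e-11 3e-13 margin 0.11 0.03 0.03 0.03 step 0.05 0.09 0.07 0.04 [ 1.1   0.64 -1.2   2.36  1.72  0.49  0.18]
30 0.15 err 3e-10 5e-10 5e-10 5e-09 margin 0.03 0.03 0.03 0.03 step 0.08 0.12 0.07 0.03 [ 1.02  0.54 -0.94  2.33  1.69  0.2   0.4 ]
30 0.15 err 2e-10 5e-10 5e-10 5e-09 margin 0.03 0.03 0.03 0.03 step 0.08 0.12 0.07 0.03 [ 1.02  0.54 -0.94  2.33  1.69  0.2   0.4 ]
30 0.15 err 3e-12 6e-12 3e-12 5e-09 margin 0.11 0.03 0.03 0.03 step 0.07 0.09 0.07 0.03 [ 1.13  0.63 -1.14  2.32  1.61  0.35  0.47]
30 0.3 err 7e-12 3e-12 6e-13 2e-14 margin 0.12 0.03 0.03 0.03 step 0.09 0.08 0.06 0.02 [ 1.2   0.68 -1.21  2.28  1.37  0.36  0.89]
30 0.3 err 3e-11 7e-12 2e-12 2e-14 margin 0.05 0.03 0.03 0.03 step 0.12 0.08 0.06 0.02 [ 1.15  0.62 -1.09  2.28  1.31  0.25  0.95]
30 0.3 err 4e-11 4e-11 4e-11 2e-14 margin 0.12 0.03 0.0
[... 1724 characters left out ...]
3 [ 1.04  0.55 -0.92  2.38  2.31  0.21 -0.2 ]
34 0.15 err 6e-11 2e-10 6e-11 6e-09 margin 0.05 0.03 0.03 0.03 step 0.04 0.16 0.1 0.03 [ 1.1   0.59 -1.03  2.38  2.11  0.26  0.01]
34 0.15 err 2e-11 4e-11 2e-11 6e-09 margin 0.05 0.03 0.03 0.03 step 0.06 0.13 0.1 0.03 [ 1.21  0.72 -1.28  2.38  1.83  0.46  0.28]
34 0.3 err 4e-10 3e-10 3e-10 2e-14 margin 0.03 0.03 0.03 0.03 step 0.08 0.16 0.08 0.03 [ 1.18  0.64 -1.09  2.33  1.73  0.2   0.57]
34 0.3 err 3e-10 1e-10 2e-11 3e-14 margin 0.03 0.03 0.03 0.03 step 0.08 0.16 0.08 0.03 [ 1.18  0.64 -1.09  2.33  1.73  0.2   0.57]
34 0.3 err 6e-12 7e-11 1e-11 3e-14 margin 0.06 0.03 0.03 0.03 step 0.09 0.14 0.08 0.03 [ 1.21  0.68 -1.16  2.33  1.68  0.26  0.62]
```

```bash
python3 - <<'E'
from h import *
ref=np.array([1.2,.5,-1.1,2.35,1.4,.4,0.4]); tl=32
ths=np.arange(.05,-.651,-.025); a,e1=chain([pose2(t,t,tl) for t in ths],ref,ref)
g=np.arange(.05,.601,.025); b,e2=chain([pose2(t,t,tl) for t in g],a[0])
TH=np.r_[ths[::-1],g[1:]]; J=np.r_[a[::-1],b[1:]]
ap,e3=chain([pose2(.05,.05,tl,back=k) for k in np.arange(0,.101,.01)],a[0])
np.savez("path.npz",TH=TH,J=J,ap=ap); print(e1,e2,e3,ap[-1].round(3))
s=get_state()["qpos"]; L=s+np.linspace(0,1,13)[:,None]*(ap[-1]-s)
p,R=kin.fk(X,L); 
for q,r in zip(p,R): print(q.round(3),(q-.25*r.as_matrix()[:,2]).round(2), "z",r.as_matrix()[:,2].round(2))
E
```

```text
2.673111731965605e-11 2.673111731965605e-11 2.673111731965605e-11 [ 1.435  0.392 -1.4    2.367  1.154  0.301  0.727]
[ 0.152 -0.606  0.231] [ 0.15 -0.61  0.48] z [-0.  0. -1.]
[ 0.179 -0.591  0.217] [ 0.18 -0.58  0.47] z [-0.02 -0.04 -1.  ]
[ 0.209 -0.574  0.205] [ 0.21 -0.55  0.45] z [-0.02 -0.08 -1.  ]
[ 0.241 -0.554  0.196] [ 0.24 -0.52  0.44] z [-0.   -0.12 -0.99]
[ 0.275 -0.531  0.19 ] [ 0.27 -0.49  0.44] z [ 0.03 -0.16 -0.99]
[ 0.311 -0.503  0.186] [ 0.29 -0.45  0.43] z [ 0.07 -0.2  -0.98]
[ 0.347 -0.469  0.184] [ 0.31 -0.41  0.43] z [ 0.14 -0.23 -0.96]
[ 0.382 -0.428  0.184] [ 0.33 -0.37  0.42] z [ 0.21 -0.24 -0.95]
[ 0.414 -0.381  0.186] [ 0.34 -0.32  0.42] z [ 0.28 -0.23 -0.93]
[ 0.44  -0.326  0.188] [ 0.35 -0.28  0.42] z [ 0.36 -0.19 -0.91]
[ 0.459 -0.265  0.191] [ 0.35 -0.23  0.41] z [ 0.43 -0.14 -0.89]
[ 0.469 -0.199  0.195] [ 0.35 -0.18  0.41] z [ 0.49 -0.07 -0.87]
[ 0.467 -0.13   0.197] [ 0.33 -0.14  0.41] z [ 0.53  0.03 -0.85]
```

```bash
python3 - <<'E'
from h import *
d=np.load("path.npz"); ctrl.set_joints(d["ap"][-1])
s=get_state(); print(s["time"],s["tcp_pos"].round(4),s["contact_force"].round(2))
im,dep=vision.grab_frame("wrist"); cv2.imwrite("pics/w1.png",im); np.savez("pics/w1.npz",d=dep,p=s["tcp_pos"],q=s["eef_rot"])
print(vision.camera_info("wrist"))
E
```

```text
3.6333 [ 0.4669 -0.1312  0.197 ] [0.4  0.17 0.08]
{'mtx': array([[308.68944063,   0.        , 320.71554598],
       [  0.        , 308.68944063, 199.12680981],
       [  0.        ,   0.        ,   1.        ]]), 'hand_eye': array([[-3.09454635e-04, -9.47192097e-01, -3.20666550e-01,
         8.33838253e-02],
       [ 9.99999946e-01, -3.29566272e-04,  8.44475274e-06,
         7.62695307e-04],
       [-1.13679683e-04, -3.20666530e-01,  9.47192147e-01,
        -1.42334766e-01],
       [ 0.00000000e+00,  0.00000000e+00,  0.00000000e+00,
         1.00000000e+00]])}
```

View pics/w1.png

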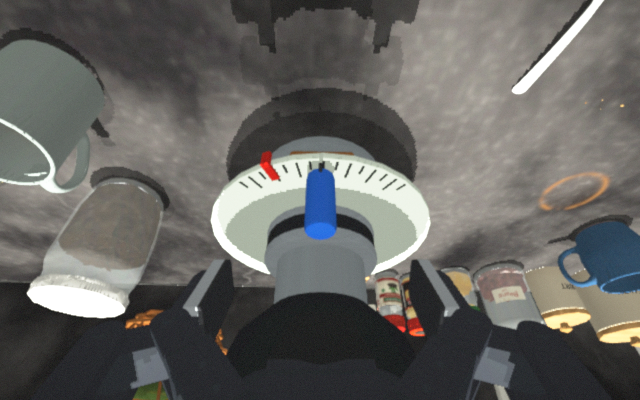

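The wrist view shows the blue grip at (320,203), centred between the fingers, and the red marker at (270,165). The ticks and plate are clear too. I'll refine the axis, grip and marker from it.

```bash
cat >> h.py <<'E'
def wcloud(im,d,p,q):
    c=vision.camera_info("wrist"); K=np.array(c["mtx"]); H=np.array(c["hand_eye"])
    Rw=Ro.from_quat(np.array(q)[[1,2,3,0]]).as_matrix(); M=Rw@H[:3,:3]; o=Rw@H[:3,3]+p
    v,u=np.mgrid[:im.shape[0],:im.shape[1]]; ray=np.stack([u,v,np.ones_like(u)],-1)@np.linalg.inv(K).T@M.T
    return o+ray*d[...,None], lambda z:o+ray*((z-o[2])/ray[...,2])[...,None]
def measure(im,d,p,q):
    P,at=wcloud(im,d,p,q); b,g,r=[im[...,i].astype(int) for i in range(3)]; rad=np.hypot(*(P[...,:2]-A).transpose(2,0,1)); ok=d>0
    ang=lambda Q:np.arctan2(-(Q[:,1]-A[1]),-(Q[:,0]-A[0]))
    pl=ok&(abs(P[...,2]-.083)<.004)&(rad<.14)&(rad>.09); W=at(.083)[pl][:,:2]; h=cv2.convexHull(W.astype(np.float32))[:,0]; h=h[h[:,0]<A[0]+.03]
    s=least_squares(lambda x:np.hypot(*(h-x[:2]).T)-x[2],[*A,.121],loss="soft_l1",f_scale=.002)
    s2=least_squares(lambda x:np.hypot(*(h-x[:2]).T)-.121,A,loss="soft_l1",f_scale=.002)
    print("plate z",np.median(P[pl][:,2]).round(4),"fit",s.x.round(4),"fixed r",s2.x.round(4))
    red=ok&(r>110)&(g<70)&(b<70)&(rad<.15)&(P[...,2]>.06)&(P[...,2]<.11); Q=P[red]
    top=red&(P[...,2]>.0845); T=at(.087)[top]
    print("red n",red.sum(),"mean",Q.mean(0).round(4),"z",Q[:,2].min().round(3),Q[:,2].max().round(3),"top n",top.sum(),T.mean(0).round(4),"rad",rad[top].min().round(4),rad[top].max().round(4),"ang",np.percentile(ang(T),[0,10,50,90,100]).round(3),ang(T.mean(0)[None]).round(3))
    bl=ok&(b>90)&(r<80)&(b>g+40)&(rad<.15); Q=P[bl]; tp=Q[Q[:,2]>.148]; sd=Q[(Q[:,2]>.11)&(Q[:,2]<.145)]
    f=least_squares(lambda c:np.hypot(*(sd[:,:2]-c).T)-.012,sd[:,:2].mean(0)+[.01,0],loss="soft_l1",f_scale=.001)
    print("blue n",bl.sum(),"z max",Q[:,2].max().round(4),"top",tp.mean(0).round(4) if len(tp) else None,len(tp),"cyl",f.x.round(4),"r",np.hypot(*(f.x-A)).round(4),"ang",ang(f.x[None]).round(4), ang(tp.mean(0)[None]) if len(tp) else "")
    return f.x,T.mean(0)
E
python3 - <<'E'
from h import *
z=np.load("pics/w1.npz"); measure(cv2.imread("pics/w1.png"),z["d"],z["p"],z["q"])
E
```

```text
plate z 0.0826 fit [ 0.6153 -0.1241  0.1193] fixed r [ 0.6174 -0.124 ]
red n 248 mean [ 0.5088 -0.1735  0.0833] z 0.071 0.088 top n 149 [ 0.5113 -0.1721  0.087 ] rad 0.1067 0.128 ang [0.4   0.406 0.43  0.454 0.46 ] [0.43]
blue n 1954 z max 0.1508 top [ 0.5082 -0.129   0.1494] 403 cyl [ 0.5109 -0.129 ] r 0.1088 ang [0.0601] [0.05838519]
```

```bash
sed -i 's/^A=np.array(\[.6195,-.1225\])/A=np.array([.618,-.1235])/' h.py; python3 - <<'E'
from h import *
tl=32; q0=get_state()["qpos"]; K=np.arange(.1,-.001,-.02)
ap,e3=chain([pose2(.052,.052,tl,back=k) for k in K],q0)
ref=ap[-1]
ths=np.arange(.052,-.651,-.02); a,e1=chain([pose2(t,t,tl) for t in ths],ref)
g=np.arange(.052,.601,.02); b,e2=chain([pose2(t,t,tl) for t in g],ref)
TH=np.r_[ths[::-1],g[1:]]; J=np.r_[a[::-1],b[1:]]; np.savez("path.npz",TH=TH,J=J,ap=ap)
print(e1,e2,e3,np.abs(np.diff(J,axis=0)).max(),np.minimum(J-LO,HI-J).min(0).round(2))
for j in ap: ctrl.set_joints(j)
s=get_state(); print(s["time"],s["tcp_pos"].round(4),pose2(.052,.052,tl)[0].round(4),s["contact_force"].round(2))
ctrl.close_gripper(20)
for _ in range(2):
    s=get_state(); print(s["time"],s["width"],s["tcp_pos"].round(4),s["contact_force"].round(2),s["wrist_torque"].round(2)); ctrl.pause(.2)
im,dep=vision.grab_frame("wrist"); cv2.imwrite("pics/w2.png",im)
E
```

```text
1.0794143356918084e-12 1.313338326980329e-11 7.023576165110512e-11 0.09020134413221326 [1.7  0.89 0.03 0.08 2.52 0.1  1.24]
5.2917 [ 0.5173 -0.1281  0.1124] [ 0.518  -0.1287  0.1121] [-0.44 -0.12  0.11]
5.875 0.023279925448613806 [ 0.5179 -0.1289  0.1124] [-5.34 -1.56  8.54] [-0.19  0.63 -0.2 ]
6.075 0.02348024427192866 [ 0.5179 -0.1289  0.1124] [-5.36 -1.99  8.38] [-0.21  0.59 -0.13]
```

View pics/w2.png

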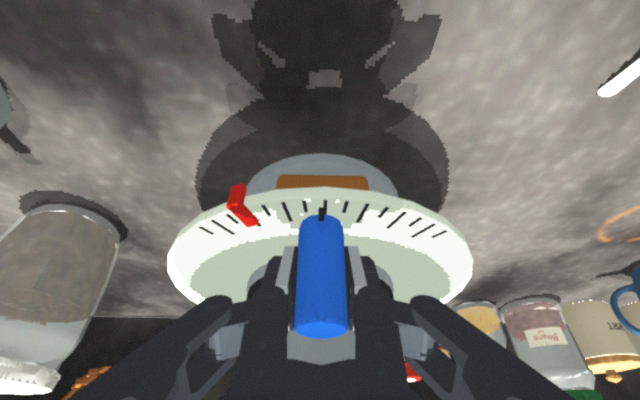

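The grip sits squarely between the pads and the width reads 23.4 mm. Now I'll swing left in guarded steps.

```bash
cat >> h.py <<'E'
def resist(th,n=3):
    """force on the tool against leftward motion of the grip"""
    F=[]
    for _ in range(n): F.append(get_state()["contact_force"]); ctrl.pause(.02)
    return np.mean(F,0)@np.array([np.sin(th),-np.cos(th),0])
def goto(th):
    d=np.load("path.npz"); i=np.argmin(abs(d["TH"]-th)); j,e=myik(*pose2(th,th,32),d["J"][i]); assert e<1e-4 and abs(j-get_state()["qpos"]).max()<.2; ctrl.set_joints(j)
E
python3 - <<'E'
from h import *
th=.052; free=[]; log=[]; print("t",get_state()["time"],"r0",resist(th).round(2)); base=None
while th>-.62:
    st=.02 if th>-.12 else .01
    if log and base is not None and log[-1][1]>base+2.5: st=.004
    th-=st; goto(th); r=resist(th); log.append((round(th,3),round(r,2)))
    if th<.0 and len(free)<6: free.append(r)
    base=np.median(free) if len(free)>=3 else None
    if (base is not None and r>base+9) or r>14: break
    if base is not None and r<base+2.5: free.append(r); free=free[-8:]
print(log); print("base",base,"last",r,get_state()["time"])
ctrl.pause(.4); print("hold",resist(th),get_state()["contact_force"].round(2),get_state()["width"],get_state()["tcp_pos"].round(4),pose2(th,th,32)[0].round(4),get_state()["time"])
E
```

```text
t 6.325 r0 1.22
[(0.032, np.float64(0.77)), (0.012, np.float64(0.92)), (-0.008, np.float64(1.2)), (-0.028, np.float64(0.88)), (-0.048, np.float64(1.09)), (-0.068, np.float64(0.82)), (-0.088, np.float64(0.98)), (-0.108, np.float64(0.85)), (-0.128, np.float64(0.87)), (-0.138, np.float64(1.53)), (-0.148, np.float64(0.97)), (-0.158, np.float64(1.31)), (-0.168, np.float64(1.19)), (-0.178, np.float64(1.4)), (-0.188, np.float64(1.5)), (-0.198, np.float64(0.81)), (-0.208, np.float64(1.36)), (-0.218, np.float64(1.04)), (-0.228, np.float64(0.97)), (-0.238, np.float64(0.81)), (-0.248, np.float64(1.08)), (-0.258, np.float64(1.29)), (-0.268, np.float64(1.58)), (-0.278, np.float64(2.63)), (-0.288, np.float64(3.55)), (-0.298, np.float64(4.83)), (-0.302, np.float64(5.19)), (-0.306, np.float64(5.73)), (-0.31, np.float64(6.78)), (-0.314, np.float64(7.18)), (-0.318, np.float64(8.03)), (-0.322, np.float64(7.71)), (-0.326, np.float64(8.26)), (-0.33, np.float64(9.33)), (-0.334, np.float64(9.09)), (-0.338, np.float64(9.95)), (-0.342, np.float64(10.79))]
base 1.1873924622333463 last 10.79301992638844 17.475
hold 10.449121951328932 [-7.39 -9.07 12.19] 0.023154463833478838 [ 0.5229 -0.0933  0.1123] [ 0.5237 -0.0899  0.1121] 17.925
```

Burrs were met at about -0.27 rad. The lever now bears with about 8–9 N, net of friction, and has been held about 0.5 s. I'll hold briefly, then swing back to the marker (about 0.427 rad).

```bash
python3 - <<'E'
from h import *
ctrl.pause(.3); print("hold",resist(-.342).round(2))
for th in np.r_[np.arange(-.31,.41,.04),.427]: goto(th)
ctrl.pause(.2); s=get_state(); print(s["time"],s["tcp_pos"].round(4),pose2(.427,.427,32)[0].round(4),s["contact_force"].round(2),s["width"],resist(.427).round(2))
s=get_state(); im,dep=vision.grab_frame("wrist"); cv2.imwrite("pics/w3.png",im); np.savez("pics/w3.npz",d=dep,p=s["tcp_pos"],q=s["eef_rot"])
measure(im,dep,s["tcp_pos"],s["eef_rot"])
E
```

```text
hold 9.97
23.35 [ 0.5272 -0.1661  0.1124] [ 0.5269 -0.165   0.1121] [-4.48 -2.87  7.88] 0.023846317703982725 0.76
plate z 0.0825 fit [ 0.6145 -0.1261  0.1186] fixed r [ 0.6177 -0.1261]
red n 517 mean [ 0.5068 -0.1759  0.0823] z 0.071 0.088 top n 260 [ 0.5088 -0.1751  0.087 ] rad 0.1084 0.1265 ang [0.409 0.416 0.442 0.464 0.47 ] [0.441]
blue n 5763 z max 0.1499 top [ 0.5163 -0.17    0.1492] 705 cyl [ 0.5203 -0.1684] r 0.1076 ang [0.4303] [0.42932403]
```

View pics/w3.png

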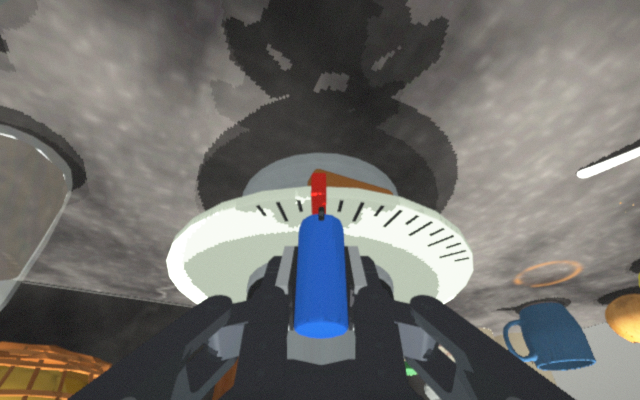

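The marker (column 319) is lined up behind the pointer and grip (column 321); the numbers say the lever is about 1.3 mm short. I'll nudge it, release, back off and check.

```bash
python3 - <<'E'
from h import *
goto(.438); ctrl.pause(.2); ctrl.ungrasp(); ctrl.pause(.2)
s=get_state(); print(s["time"],s["width"],s["contact_force"].round(2))
c,e=chain([pose2(.438,.438,32,back=k) for k in(.02,.04,.06,.08,.1)],s["qpos"]); print(e,np.abs(np.diff(c,axis=0)).max())
for j in c: ctrl.set_joints(j)
ctrl.pause(.3); s=get_state(); print(s["time"],s["tcp_pos"].round(4),s["contact_force"].round(2))
im,dep=vision.grab_frame("wrist"); cv2.imwrite("pics/w4.png",im); np.savez("pics/w4.npz",d=dep,p=s["tcp_pos"],q=s["eef_rot"])
measure(im,dep,s["tcp_pos"],s["eef_rot"])
E
```

```text
24.725 0.08538905327764981 [ 0.27 -0.8   0.08]
2.6814661602259093e-12 0.1636944949139072
26.3583 [ 0.4794 -0.1881  0.1965] [0.63 0.74 0.77]
plate z 0.0826 fit [ 0.6165 -0.1254  0.1197] fixed r [ 0.6182 -0.1254]
red n 180 mean [ 0.5066 -0.1759  0.0828] z 0.072 0.088 top n 95 [ 0.5082 -0.1752  0.087 ] rad 0.1129 0.1264 ang [0.41  0.417 0.439 0.465 0.469] [0.44]
blue n 1956 z max 0.1506 top [ 0.5183 -0.1701  0.1493] 409 cyl [ 0.5207 -0.1691] r 0.1074 ang [0.4383] [0.43690726]
```

View pics/w4.png

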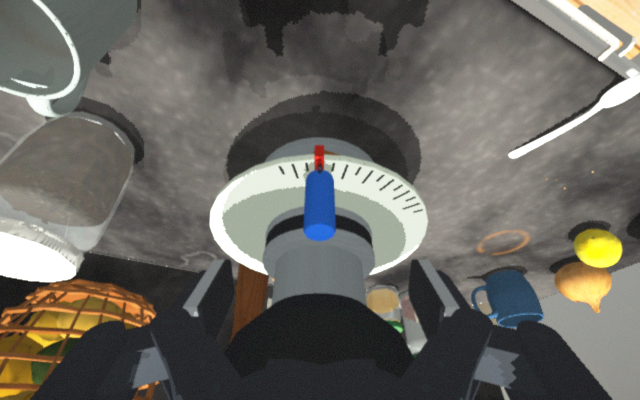

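Released and clear. The lever and marker angles agree (0.438 and 0.440 rad, about 0.2 mm), and in the picture the pointer at column 320 stands over the red tab at column 320. Handing in.

```bash
python3 -c "
from station import ticket; print(ticket.close_job())"
```

```text
the job is handed in; nothing more can be done
None
```

The grinder is zeroed and the lever stands over the red marker. I handed the job in at about 26 s on the robot's clock, well inside the 72 s limit. No verdict was given.

- **Zeroing:** I held the grip with 20 N and swung it left in small steps, watching the wrist force. The burrs met at about -0.27 rad, measured from the world's -x direction. I pressed on to about 10 N at the wrist, roughly 8–9 N on the burrs after friction, and held it there for over half a second.
- **Setting:** I swung the lever back to the marker, moved it another 0.011 rad after a look through the wrist camera, then opened the fingers and backed off 100 mm.
- **Last checks:** The wrist camera put the lever at 0.438 rad and the marker at 0.440 rad, about 0.2 mm apart against the 7 mm allowed. The last picture shows both in line, and the wrist force after backing off was only about 1 N of noise.

**What disagreed:**
- **Marker position:** The measured position of the marker's top differed by about 4 mm between the first and last wrist views. The fixed plate's fitted centre also moved by 1–2 mm between those views, and the grip hid part of the tab in the last one. I put the difference down to measurement, as the planned finger path stayed about 20 mm above the marker.
- **Other things on the worktop:** I did not measure them again at the end. The approach path was planned to pass well above the mug, and I saw no sign of contact.

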